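# Key the mist lid onto a desk aroma diffuser and press it home

## Robot

A 6-joint arm with a two-finger parallel gripper is mounted at the origin on the work surface. World frame = base frame: x ahead of the robot, y to its left, z up, the work surface at z = 0. Lengths are in m, angles in degrees, forces in N, time in s.
With the tool pointing down it reaches from about 0.25 to 0.725 m from the base axis. Payload 9.7 kg.
Tool frame: the origin (TCP) lies at the very end of the fingers, on their centre line; the grasp point (between the pads) lies 19 mm behind it; z points along the fingers, y is the line along which they close (so a half turn about z gives the same grasp; the last joint's range is limited). The gripper opens to 85 mm and grips with 20 to 120 N. Pads are 22 mm wide; open, the fingers measure 114 mm over their backs; the gripper's body (76 mm by 85 mm) begins 54 mm behind the grasp point. The pads swing forward as they close: fully open they stand 13 mm farther back than shut.
Start: joints at [65.088, 4.979, 10.078, 95.1, 0, 90], TCP at [0.232, 0.499, 0.231] pointing down, gripper open.
Joint ranges: [-179.16, 179.16], [-48.56, 103.87], [-65.8, 70.77], [-126.05, 130.52], [-82.76, 87.17], [-180, 180]. Speed limits (degrees/s): [127.2, 127.2, 147.25, 180, 180, 180].

## Interface

Orientations are given as [roll, pitch, yaw] about the fixed x, y, z axes, in that order (R = Rz(yaw) Ry(pitch) Rx(roll)).
In Python, from workcell import telemetry, optics, workorder gives the robot as it stands.
- The arm moves only by the shell command python3 -m handwheel 'ROWS' [FORCE]. ROWS is JSON, a list of rows, each an object of numbers: "tx", "ty", "tz": the shift along the tool's x, y, z in m; "ax", "ay", "az": the turn, a rotation vector about the tool's x, y, z in degrees; "jaw": the gripper command: -1 is shut, 1 is fully open, values between are in proportion. A call has exactly 10 rows; each row shifts and turns the commanded pose from where the row before left it, along the tool's axes as they then stand; what a row does not reach is not made up. A row lasts 1/8 s, in which the tool goes at most 62.5 mm and 10.7 degrees, less where a joint would pass 70% of its speed; a pose out of reach is approached as far as the arm can. A call is refused whole if a number of a shift passes 0.0625 or a number of a turn 10.7, either way. A call with a gripper value outside its range is refused whole. The fingers move at their own pace and stop on an object; FORCE is the grip in N (left out, the last holds). Time passes only in rows, so rows that do not move let the fingers close, or fill a call up. It gives the time, the measured TCP pose, the force, the opening and the grip force at its end, in the units of the state.
- telemetry.get_obs(): the state, without advancing time (a new reading comes with each control period).
- optics.camera(name): name is "scene" or "side" or "wrist"; returns a dict with "color" (420x560x3 uint8, red, green, blue), "K" (3x3 intrinsics, pixels), "extrinsics" (4x4, takes a point from camera to world coordinates); the wrist camera has in their place "mount" (4x4, takes a point from camera to tool coordinates, whose origin is the TCP and whose axes are the flange's). Camera axes: x right, y down, z forward; pixel columns grow to the right and rows downward; lengths in m; the calibration is good to about 2 mm. A picture is of the moment at which its call begins: read the wrist's pose just before it. There is no depth.
- workorder.job_done(): hands the job in; it is judged then, once.
The state is a dict: "time": time; "q": joint angles; "qd": joint speeds; "joint_efforts": joint torques, N m; "ee_pos": TCP position; "tcp_rot": TCP orientation; "wrist_force": force on the tool from outside, world axes, zero at the start; "torque": the same for the moment, N m; "opening": finger opening in m; "grasp_force": force on a finger pad.
Only numpy, scipy, OpenCV 4.12 (cv2) and the standard library are available. Lean on these libraries where they do the work, as an engineer would, in place of code of your own. Each camera call takes 0.05 s, during which the arm holds its last target. There are 200 camera calls.

## Task

The grey lid of the aroma diffuser is lying askew on top of the diffuser's pin. With a fingertip against its spout, push the lid round until its notch drops over the pin, then press the lid down evenly until it is fully home. Leave the lid in its recess all the while, never lifting it out, and do not disturb the bottle, candle and mug around it.

Things in the scene. Friction and masses are not known exactly. Their poses are not given: they have to be found in the camera images.
- diffuser: Round aroma diffuser, 156 mm across, 80 mm high, wood-coloured below, white above; does not move when pushed. Origin: centre of its underside on the desk; z up; x points to its pin. The top is a round recess, 122 mm inside diameter, rim top at z = 80 mm, dark flat seat at z = 62 mm. Three sprung steel clips, 32 mm wide, in the recess wall, 66 mm high, hold the lid up until it is pressed past them.
- lid: Loose grey disc of filled plastic, about 120 g, 120 mm across, 6 mm thick, in the recess with 1 mm play all round. Origin: centre of its underside; z up; x points to its notch. At first it rests tilted 3 to 4 degrees, one side on the pin's top, the other on the clips. It turns either way at about 1 N on the spout. With the notch over the pin it drops level onto the clips (underside 5 to 6 mm above the seat).
- notch (a point): Point in the middle of the lid's U-shaped notch (14 mm wide, 16 mm deep, open at the lid's edge), 52 mm from the lid's middle, 3 mm above its underside; it lies on the pin's axis when the lid is keyed.
- spout_top (a point): Centre of the top of the lid's round dark spout, 18 mm in diameter, standing 24 mm high on the lid's upper face, 36 mm from its middle on the side opposite the notch. This point is 30 mm above the lid's underside.
- pin_top (a point): Centre of the top of the diffuser's white upright pin: 9 mm in diameter, tapered tip, 52 mm from the diffuser's middle, top 9.5 mm above the seat and 8.5 mm below the rim. A blue 9 x 11 mm mark on the rim lies just outside it. Once the notch has dropped over it, the pin stops the lid turning.
- seat (a point): Middle of the recess floor, 62 mm above the desk: where the lid's origin rests when it is home (lid's top then 68 mm above the desk). About 8 to 12 N on the lid's middle, once keyed, pushes it past the clips and down to the seat; it stays there.
- oil_bottle: Amber dropper bottle with black cap, 30 mm in diameter, 75 mm high, loose; origin at the centre of its underside. To be left alone.
- candle: Cream pillar candle, 68 mm in diameter, 60 mm high with a short wick, loose; origin at the centre of its underside. To be left alone.
- mug: White mug, 80 mm in diameter, 88 mm high, handle at its +y side, loose; origin at the centre of its underside. To be left alone.
There are look-alikes about, which are no part of the job. Leave any orange look-alike of the diffuser alone. There is more than one size of the lid; the job needs the larger.

How it is judged:
By the outcome, as a careful person would: the job done as asked, in the order asked, and still so for the second after the job is handed in, with the robot touching nothing.
It also fails if it takes over 61 s, if anything falls off the work surface, if the arm or the gripper's body presses on something with over 40 N, if the wrist force passes 120 N, or if a joint passes its speed limit or range.

## Working session

There is one attempt and no reset: what is moved stays moved. The work goes in short steps, Python scripts to look and compute and a shell command to move; the robot and the scene stay as the last step left them, time stands still between calls to the robot, and variables do not carry over. Pictures are saved under pics/ and viewed, at most 10 in all, crops included, and the job is handed in when it is done.

```bash
ls; mkdir -p pics; cat > h.py <<'E'
import numpy as np, cv2
from workcell import telemetry, optics, workorder
from scipy.spatial.transform import Rotation as R
def shot(n):
    o=telemetry.get_obs(); c=optics.camera(n); 
    if n=='wrist':
        T=np.eye(4); T[:3,:3]=R.from_euler('xyz',o['tcp_rot'],degrees=True).as_matrix(); T[:3,3]=o['ee_pos']
        E=T@np.array(c['mount'])
    else: E=np.array(c['extrinsics'])
    return c['color'],np.array(c['K']),E
def onplane(uv,K,E,z):
    d=E[:3,:3]@np.linalg.solve(K,[uv[0],uv[1],1]); p=E[:3,3]
    return p+d*(z-p[2])/d[2]
def proj(P,K,E):
    q=np.linalg.inv(E)@np.append(P,1); q=K@q[:3]; return q[:2]/q[2]
E
python3 - <<'E'
from h import *
a=shot('scene');b=shot('side');w=shot('wrist')
for n,s in zip('abw',(a,b,w)): np.savez(f'{n}.npz',c=s[0],K=s[1],E=s[2])
im=np.hstack([a[0],b[0]])
cv2.imwrite('pics/scene.png',a[0][:,:,::-1]);cv2.imwrite('pics/side.png',b[0][:,:,::-1])
cv2.imwrite('pics/wrist.png',w[0][:,:,::-1])
print(telemetry.get_obs()); print(a[1],a[2],b[2])
E
```

```text
pics
{'time': 0.15, 'q': array([ 6.50894438e+01,  5.00130311e+00,  1.00474070e+01,  9.50989622e+01,
       -9.47877923e-04,  9.00023419e+01]), 'qd': array([ 0.0427293 , -0.21248639,  0.23577332,  0.01548544, -0.00453324,
        0.01273103]), 'joint_efforts': array([-2.13827684e-04, -5.20760465e+01,  4.65044117e+01,  1.39729975e-02,
        8.99199733e-06,  1.21097756e-05]), 'ee_pos': array([0.23159916, 0.49868588, 0.23079308]), 'tcp_rot': array([-1.79947142e+02,  9.50038006e-04,  1.55087103e+02]), 'wrist_force': array([0.21590076, 0.48945927, 0.4877038 ]), 'torque': array([-0.03802073, -0.01564247,  0.00711308]), 'grasp_force': 0.0, 'opening': 0.08533596605144353}
[[402.4125921    0.         277.10648436]
 [  0.         402.4125921  214.08732739]
 [  0.           0.           1.        ]] [[ 0.8596126   0.36420369 -0.35835993  0.83811598]
 [ 0.51093235 -0.61790785  0.59761026 -0.3858961 ]
 [-0.00378155 -0.69681099 -0.71724483  0.60537696]
 [ 0.          0.          0.          1.        ]] [[ 0.79331598 -0.30736907  0.5255226   0.17282385]
 [-0.60847765 -0.37177859  0.70109602 -0.53776537]
 [-0.02011718 -0.87595944 -0.48196511  0.48016636]
 [ 0.          0.          0.          1.        ]]
```

View pics/scene.png

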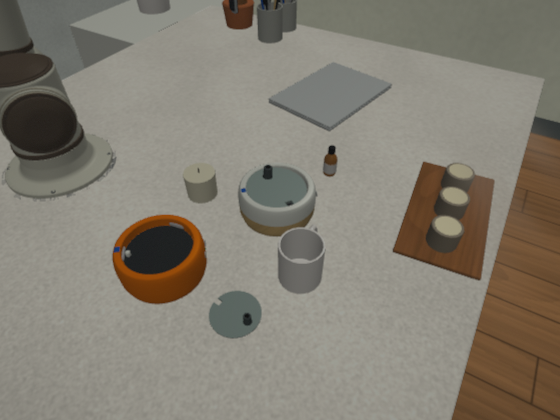

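View pics/side.png

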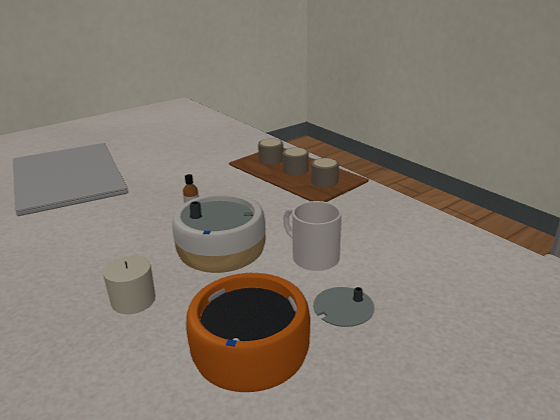

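The job's diffuser is white and wood, at scene (277,198) with the lid inside and its spout at (268,172). The look-alikes are the orange diffuser at (160,257) and the small loose lid at (235,314). Next is a close crop to check that choice.

```bash
python3 - <<'E'
from h import *
a=np.load('a.npz');b=np.load('b.npz')
ca=cv2.resize(a['c'][150:240,230:330],(400,360),interpolation=cv2.INTER_CUBIC)
cb=cv2.resize(b['c'][170:270,168:268],(400,400),interpolation=cv2.INTER_CUBIC)[:360]
cv2.imwrite('pics/crop.png',np.hstack([ca,cb])[:,:,::-1])
for n,s,(x0,y0,x1,y1) in (('a',a,(230,150,330,240)),('b',b,(168,170,268,270))):
    hsv=cv2.cvtColor(s['c'],cv2.COLOR_RGB2HSV); c=s['c']
    m=np.zeros(c.shape[:2],np.uint8); m[y0:y1,x0:x1]=1
    blue=((hsv[...,0]>105)&(hsv[...,0]<130)&(hsv[...,1]>150)&(m>0))
    v,u=np.nonzero(blue); uv=(u.mean(),v.mean()); print(n,'blue',uv,len(u),onplane(uv,s['K'],s['E'],.08))
    dark=((c.max(2)<50)&(m>0)).astype(np.uint8)
    k,l,st,ce=cv2.connectedComponentsWithStats(dark)
    for i in range(1,k):
        if st[i,4]>8: print(n,'dark',st[i],ce[i],onplane(ce[i],s['K'],s['E'],.085))
E
```

```text
a blue (np.float64(242.875), np.float64(189.875)) 8 [0.4852195  0.07435584 0.08      ]
a dark [263 165   9  14 101] [267.38613861 171.97029703] [0.50108563 0.13909745 0.085     ]
b blue (np.float64(201.29166666666666), np.float64(219.04166666666666)) 24 [0.49775847 0.11695994 0.08      ]
b dark [185 175   8  10  61] [188.44262295 179.14754098] [0.55094715 0.25864711 0.085     ]
b dark [190 202  12  17 167] [195.14371257 210.11377246] [0.50084142 0.14196296 0.085     ]
```

View pics/crop.png

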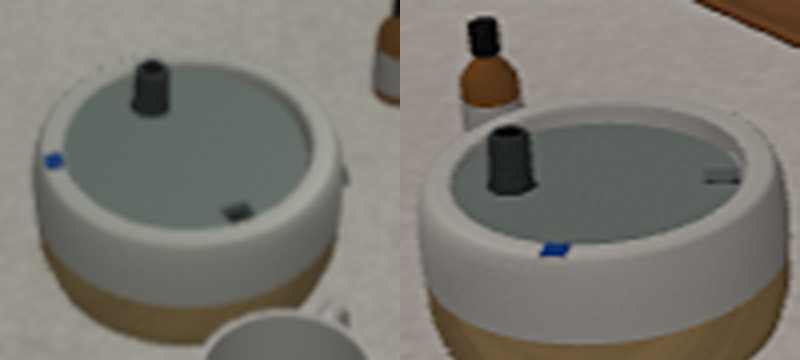

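View pics/wrist.png

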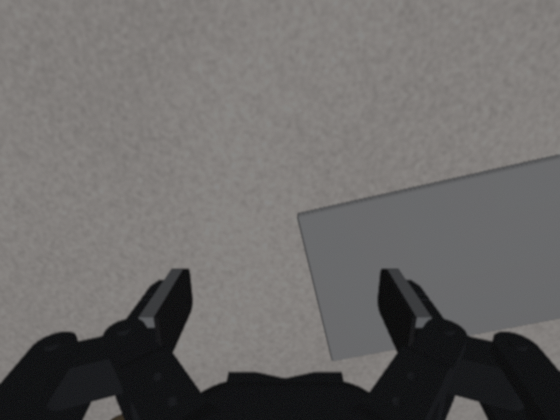

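The crop confirms the choice. The grey lid lies in the white diffuser, with its spout at scene (267,172), its notch near (289,203) and the blue pin mark at (243,190). Next I work out rough positions and the wrist camera's aim.

```bash
python3 - <<'E'
from h import *
a=np.load('a.npz');b=np.load('b.npz');w=np.load('w.npz')
Ka,Ea,Kb,Eb=a['K'],a['E'],b['K'],b['E']
pa=[230+np.array(0),0]
f=lambda x,y:(230+x/4-.5,150+y/4-.5)
g=lambda x,y:(168+(x-400)/4-.5,170+y/4-.5)
for n,z,A,B in (('spout_top',.0985,f(152,64),g(511,129)),('blue',.08,f(54,161),g(555,250)),('notch',.072,f(238,212),g(722,177)),('bottlecap',.075,(331.5,148),g(484,20)),('candle top',.06,(200,173),(129,268)),('mug top',.088,(302,244),(315,215))):
    print(n,onplane(A,Ka,Ea,z).round(4),onplane(B,Kb,Eb,z).round(4))
o=telemetry.get_obs(); 
T=np.eye(4);T[:3,:3]=R.from_euler('xyz',o['tcp_rot'],degrees=True).as_matrix();T[:3,3]=o['ee_pos']
M=np.linalg.inv(T)@w['E'];print(M.round(3));print(T.round(3)); print(w['K'].round(0))
print(onplane((280,210),w['K'],w['E'],.07))
E
```

```text
spout_top [0.4995 0.1426 0.0985] [0.504  0.1445 0.0985]
blue [0.4852 0.0748 0.08  ] [0.4833 0.0758 0.08  ]
notch [0.5754 0.0964 0.072 ] [0.5742 0.0958 0.072 ]
bottlecap [0.5726 0.2894 0.075 ] [0.571  0.2981 0.075 ]
candle top [0.3647 0.0897 0.06  ] [0.3594 0.0885 0.06  ]
mug top [0.6511 0.0064 0.088 ] [ 0.6389 -0.001   0.088 ]
[[ 0.001 -0.95  -0.313  0.079]
 [ 1.     0.001  0.001 -0.001]
 [-0.001 -0.313  0.95  -0.14 ]
 [ 0.     0.     0.     1.   ]]
[[-0.907  0.421 -0.     0.232]
 [ 0.421  0.907 -0.001  0.499]
 [-0.    -0.001 -1.     0.231]
 [ 0.     0.     0.     1.   ]]
[[324.   0. 285.]
 [  0. 324. 207.]
 [  0.   0.   1.]]
[0.25041699 0.48436368 0.07      ]
```

Measured: lid centre ≈ (0.532, 0.124), spout at 147° and pin at −134°. Spout to notch is 87 mm (88 expected) and centre to mark 68 mm (about 69 expected), so both fit. The lid must turn about 101° clockwise. I shut the gripper, move above, and look from near.

```bash
python3 -m handwheel '[{"tx":-0.043,"ty":-0.0214,"jaw":-1},{"tx":-0.043,"ty":-0.0214,"jaw":-1},{"tx":-0.043,"ty":-0.0214,"jaw":-1},{"tx":-0.043,"ty":-0.0214,"jaw":-1},{"tx":-0.043,"ty":-0.0214,"jaw":-1},{"tx":-0.043,"ty":-0.0214,"jaw":-1},{"tx":-0.043,"ty":-0.0214,"jaw":-1},{"tx":-0.043,"ty":-0.0214,"jaw":-1},{"tx":-0.043,"ty":-0.0214,"jaw":-1},{"tx":-0.043,"ty":-0.0214,"jaw":-1}]' 20
python3 -m handwheel '[{"az":-8.2,"jaw":-1},{"az":-8.2,"jaw":-1},{"az":-8.2,"jaw":-1},{"az":-8.2,"jaw":-1},{"az":-8.2,"jaw":-1},{"az":-8.2,"jaw":-1},{"az":-8.2,"jaw":-1},{"az":-8.2,"jaw":-1},{"az":-8.2,"jaw":-1},{"az":-8.2,"jaw":-1}]'
python3 - <<'E'
from h import *
w=shot('wrist');np.savez('w2.npz',c=w[0],K=w[1],E=w[2])
cv2.imwrite('pics/w2.png',w[0][:,:,::-1])
E
```

```text
$[0]: bad value
$[0]: bad value
```

View pics/w2.png

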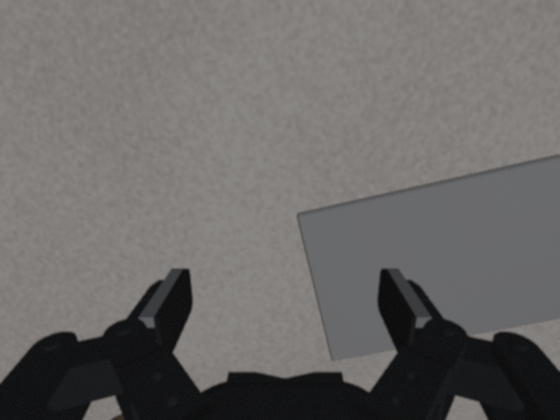

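The picture shows the unchanged start view, because both calls were refused. The rows probably need every key, so I test that.

```bash
python3 -m handwheel '[{"tx":-0.043,"ty":-0.0214,"tz":0,"ax":0,"ay":0,"az":0,"jaw":-1},{"tx":-0.043,"ty":-0.0214,"tz":0,"ax":0,"ay":0,"az":0,"jaw":-1},{"tx":-0.043,"ty":-0.0214,"tz":0,"ax":0,"ay":0,"az":0,"jaw":-1},{"tx":-0.043,"ty":-0.0214,"tz":0,"ax":0,"ay":0,"az":0,"jaw":-1},{"tx":-0.043,"ty":-0.0214,"tz":0,"ax":0,"ay":0,"az":0,"jaw":-1},{"tx":-0.043,"ty":-0.0214,"tz":0,"ax":0,"ay":0,"az":0,"jaw":-1},{"tx":-0.043,"ty":-0.0214,"tz":0,"ax":0,"ay":0,"az":0,"jaw":-1},{"tx":-0.043,"ty":-0.0214,"tz":0,"ax":0,"ay":0,"az":0,"jaw":-1},{"tx":-0.043,"ty":-0.0214,"tz":0,"ax":0,"ay":0,"az":0,"jaw":-1},{"tx":-0.043,"ty":-0.0214,"tz":0,"ax":0,"ay":0,"az":0,"jaw":-1}]' 20
```

```text
time: 1.45
ee_pos: [0.5323, 0.1222, 0.2312]
tcp_rot: [180.0, -0.0, 155.1]
wrist_force: [-0.6, 0.3, -0.2]
opening: 0.0001
grasp_force: 0.0
```

```bash
python3 -m handwheel '[{"tx":0,"ty":0,"tz":0,"ax":0,"ay":0,"az":-8.2,"jaw":-1},{"tx":0,"ty":0,"tz":0,"ax":0,"ay":0,"az":-8.2,"jaw":-1},{"tx":0,"ty":0,"tz":0,"ax":0,"ay":0,"az":-8.2,"jaw":-1},{"tx":0,"ty":0,"tz":0,"ax":0,"ay":0,"az":-8.2,"jaw":-1},{"tx":0,"ty":0,"tz":0,"ax":0,"ay":0,"az":-8.2,"jaw":-1},{"tx":0,"ty":0,"tz":0,"ax":0,"ay":0,"az":-8.2,"jaw":-1},{"tx":0,"ty":0,"tz":0,"ax":0,"ay":0,"az":-8.2,"jaw":-1},{"tx":0,"ty":0,"tz":0,"ax":0,"ay":0,"az":-8.2,"jaw":-1},{"tx":0,"ty":0,"tz":0,"ax":0,"ay":0,"az":-8.2,"jaw":-1},{"tx":0,"ty":0,"tz":0,"ax":0,"ay":0,"az":-8.2,"jaw":-1}]'
python3 - <<'E'
from h import *
w=shot('wrist');np.savez('w2.npz',c=w[0],K=w[1],E=w[2])
im=w[0].copy()
cv2.imwrite('pics/w2b.png',im[:,:,::-1])
print(telemetry.get_obs()['tcp_rot'], proj([.5316,.1241,.08],w[1],w[2]))
E
```

```text
time: 2.7
ee_pos: [0.5314, 0.1236, 0.2311]
tcp_rot: [180.0, -0.0, -122.6]
wrist_force: [-0.6, 0.7, -0.5]
opening: -0.0001
grasp_force: 0.0
[ 1.79982936e+02 -1.49203804e-02 -1.22261567e+02] [285.76114875 191.71108004]
```

View pics/w2b.png

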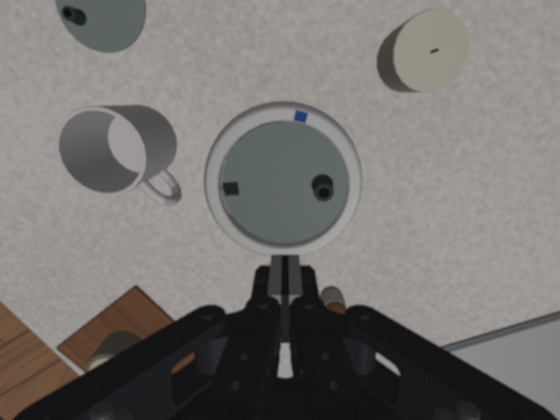

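The wrist view shows the lid in the recess, with the spout top at (323,192), the notch at (230,188) and the blue mark at (301,117). The rim centre is near (284,181). I measure these precisely.

```bash
cat >> h.py <<'E'
def meas(s):
    c,K,E=s; hsv=cv2.cvtColor(c,cv2.COLOR_RGB2HSV); H,S,V=[hsv[...,i].astype(int) for i in range(3)]
    g0=proj([.533,.126,.07],K,E); yy,xx=np.mgrid[:420,:560]; near=np.hypot(xx-g0[0],yy-g0[1])<85
    cx=lambda m:(np.nonzero(m)[1].mean(),np.nonzero(m)[0].mean(),int(m.sum()))
    blue=near&(H>105)&(H<128)&(S>150)&(V>80); u=cx(blue); B=onplane(u,K,E,.08)
    lid=near&(H>70)&(H<105)&(S>15)&(V>60)&(V<140)
    k,l,st,ce=cv2.connectedComponentsWithStats(lid.astype(np.uint8)); i=1+st[1:,4].argmax()
    cn=max(cv2.findContours((l==i).astype(np.uint8),0,1)[0],key=cv2.contourArea)
    el=cv2.fitEllipse(cv2.convexHull(cn)); C=onplane(el[0],K,E,.073)
    r=np.linalg.norm(onplane((el[0][0]+el[1][1]/2,el[0][1]),K,E,.073)-C)
    print('blue',u,B.round(4),'lid',el,C.round(4),'r',r)
    d=np.zeros((420,560),np.uint8); cv2.drawContours(d,[cv2.convexHull(cn)],-1,1,-1)
    d=((d>0)&(V<55)).astype(np.uint8); k,l,st,ce=cv2.connectedComponentsWithStats(d)
    for i in range(1,k):
        if st[i,4]>30: print('dark',st[i],ce[i].round(1),onplane(ce[i],K,E,.074).round(4),onplane(ce[i],K,E,.0975).round(4))
    a=np.degrees(np.arctan2(*(B-C)[1::-1])); print('pin ang',a,'dist',np.hypot(*(B-C)[:2]))
E
python3 - <<'E'
from h import *
w=np.load('w2.npz');w=(w['c'],w['K'],w['E']);meas(w)
print(onplane((323,192),w[1],w[2],.0985),w[0][180,260],w[0][192,323])
E
```

```text
blue (np.float64(300.3888888888889), np.float64(116.19444444444444), 72) [0.4844 0.0737 0.08  ] lid ((284.2850341796875, 181.8304443359375), (119.30754089355469, 124.3042984008789), 104.5345687866211) [0.5286 0.1168 0.073 ] r 0.058781925167599225
dark [312 175  20  25 405] [322.1 186.7] [0.5008 0.1399 0.074 ] [0.4999 0.1332 0.0975]
dark [223 183  15  12 153] [230.4 188.1] [0.5748 0.0942 0.074 ] [0.568  0.0911 0.0975]
pin ang -135.68075837151972 dist 0.06177184711816818
[0.50160604 0.13746501 0.0985    ] [ 93 101 100] [19 19 21]
```

```bash
python3 - <<'E'
from h import *
w=shot('wrist');meas(w);print(telemetry.get_obs()['ee_pos'],telemetry.get_obs()['tcp_rot'])
np.savez('w3.npz',c=w[0],K=w[1],E=w[2])
a=np.load('a.npz');b=np.load('b.npz')
# rim from fixed views triangulation of spout top by two rays
def ray(uv,K,E): 
    d=E[:3,:3]@np.linalg.solve(K,[*uv,1]);return E[:3,3],d/np.linalg.norm(d)
def tri(rs):
    A=sum(np.eye(3)-np.outer(d,d) for p,d in rs);bb=sum((np.eye(3)-np.outer(d,d))@p for p,d in rs);return np.linalg.solve(A,bb)
f=lambda x,y:(230+x/4-.5,150+y/4-.5)
g=lambda x,y:(168+(x-400)/4-.5,170+y/4-.5)
for n,A,B,W in (('spout',f(152,64),g(511,129),(323,192)),('blue',f(54,161),g(555,250),(300.4,116.2)),('notch',f(238,212),g(722,177),(230.4,188))):
    r=[ray(A,a['K'],a['E']),ray(B,b['K'],b['E']),ray(W,w[1],w[2])]
    print(n,tri(r).round(4),tri(r[:2]).round(4))
E
```

```text
blue (np.float64(300.85714285714283), np.float64(116.15714285714286), 70) [0.4844 0.0736 0.08  ] lid ((284.37396240234375, 181.8512725830078), (119.37652587890625, 124.47798156738281), 105.81123352050781) [0.5286 0.1169 0.073 ] r 0.05886991478530418
dark [312 175  20  25 404] [322.2 186.9] [0.5008 0.1399 0.074 ] [0.4999 0.1332 0.0975]
dark [223 182  15  12 157] [230.5 187.6] [0.5746 0.0943 0.074 ] [0.5679 0.0912 0.0975]
pin ang -135.57714815405805 dist 0.06190130631475135
[0.53143822 0.12358712 0.23108993] [ 1.79984196e+02 -1.69710706e-02 -1.22816392e+02]
spout [0.5015 0.1375 0.1022] [0.5015 0.1395 0.1014]
blue [0.4843 0.0746 0.08  ] [0.484  0.0765 0.0788]
notch [0.5751 0.0956 0.0721] [0.575  0.0971 0.0712]
```

Three-view triangulation gives the spout at (0.5015, 0.138), the notch at (0.575, 0.0955) and the mark at (0.484, 0.0746). So the centre is ≈ (0.532, 0.121), the spout is at 150° and its goal is 44°. I descend behind the spout, above the rim.

```bash
python3 -m handwheel '[{"tx":0.006,"ty":0.0066,"tz":0.0145,"ax":0,"ay":0,"az":-0.5,"jaw":-1},{"tx":0.006,"ty":0.0066,"tz":0.0145,"ax":0,"ay":0,"az":-0.5,"jaw":-1},{"tx":0.006,"ty":0.0066,"tz":0.0145,"ax":0,"ay":0,"az":-0.5,"jaw":-1},{"tx":0.006,"ty":0.0066,"tz":0.0145,"ax":0,"ay":0,"az":-0.5,"jaw":-1},{"tx":0.006,"ty":0.0066,"tz":0.0145,"ax":0,"ay":0,"az":-0.5,"jaw":-1},{"tx":0,"ty":0,"tz":0.0145,"ax":0,"ay":0,"az":-0.5,"jaw":-1},{"tx":0,"ty":0,"tz":0.0145,"ax":0,"ay":0,"az":0,"jaw":-1},{"tx":0,"ty":0,"tz":0.0145,"ax":0,"ay":0,"az":0,"jaw":-1},{"tx":0,"ty":0,"tz":0.0145,"ax":0,"ay":0,"az":0,"jaw":-1},{"tx":0,"ty":0,"tz":0.0145,"ax":0,"ay":0,"az":0,"jaw":-1}]'
python3 - <<'E'
from h import *
w=shot('wrist');b=shot('side')
cb=cv2.resize(b[0][130:280,150:300],(450,450),interpolation=cv2.INTER_CUBIC)[:420]
cv2.imwrite('pics/p4.png',np.hstack([w[0][:,110:460],cb])[:,:,::-1])
E
```

```text
time: 4.05
ee_pos: [0.4877, 0.1156, 0.0852]
tcp_rot: [180.0, -0.0, -119.9]
wrist_force: [-0.2, 0.4, -0.5]
opening: 0.0
grasp_force: 0.0
```

View pics/p4.png

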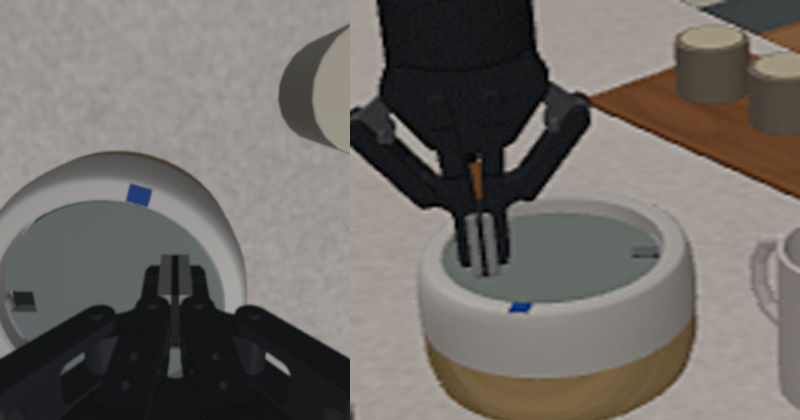

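The wrist and side views show the closed fingertips just behind the spout and clear of the rim. Now I close up on the spout and start the arc.

```bash
python3 -m handwheel '[{"tx":-0.002,"ty":0,"tz":0,"ax":0,"ay":0,"az":0,"jaw":-1},{"tx":-0.002,"ty":0,"tz":0,"ax":0,"ay":0,"az":0,"jaw":-1},{"tx":-0.002,"ty":0,"tz":0,"ax":0,"ay":0,"az":0,"jaw":-1},{"tx":-0.0026,"ty":0.0013,"tz":0,"ax":0,"ay":0,"az":4,"jaw":-1},{"tx":-0.0026,"ty":0.0013,"tz":0,"ax":0,"ay":0,"az":4,"jaw":-1},{"tx":-0.0026,"ty":0.0013,"tz":0,"ax":0,"ay":0,"az":4,"jaw":-1},{"tx":-0.0026,"ty":0.0013,"tz":0,"ax":0,"ay":0,"az":4,"jaw":-1},{"tx":-0.0026,"ty":0.0013,"tz":0,"ax":0,"ay":0,"az":4,"jaw":-1},{"tx":-0.0026,"ty":0.0013,"tz":0,"ax":0,"ay":0,"az":4,"jaw":-1},{"tx":-0.0026,"ty":0.0013,"tz":0,"ax":0,"ay":0,"az":4,"jaw":-1}]'
cat >> h.py <<'E'
def spout(s,name):
    "spout/notch/blue angles in a fixed view"
    c,K,E=s; meas(s)
    p=proj([.532,.121,.08],K,E).astype(int); k=c[p[1]-60:p[1]+60,p[0]-70:p[0]+70]
    cv2.imwrite(name,cv2.resize(k,None,fx=3,fy=3,interpolation=cv2.INTER_CUBIC)[:,:,::-1])
E
python3 - <<'E'
from h import *
spout(shot('side'),'pics/s5.png');spout(shot('scene'),'pics/a5.png')
E
```

```text
time: 5.4
ee_pos: [0.4959, 0.1403, 0.0863]
tcp_rot: [-180.0, -0.0, -148.0]
wrist_force: [-0.4, -0.0, -0.3]
opening: -0.0
grasp_force: 0.6
blue (np.float64(206.16666666666666), np.float64(232.0), 18) [0.4832 0.0759 0.08  ] lid ((210.69007873535156, 213.29908752441406), (25.339691162109375, 31.78628158569336), 42.460628509521484) [0.5256 0.1357 0.073 ] r 0.02689371022021218
pin ang -125.32057142795618 dist 0.07333814277700255
blue (np.float64(242.875), np.float64(189.875), 8) [0.4852 0.0744 0.08  ] lid ((276.17681884765625, 186.99147033691406), (38.47410583496094, 60.05219650268555), 90.3349838256836) [0.5324 0.1208 0.073 ] r 0.05923739635083366
dark [272 168   9  10  72] [275.9 172.5] [0.5098 0.1577 0.074 ] [0.5243 0.1337 0.0975]
pin ang -135.45291098863066 dist 0.06626771773153893
```

```bash
python3 -m handwheel '[{"tx":-0.0026,"ty":0.0013,"tz":0,"ax":0,"ay":0,"az":4,"jaw":-1},{"tx":-0.0026,"ty":0.0013,"tz":0,"ax":0,"ay":0,"az":4,"jaw":-1},{"tx":-0.0026,"ty":0.0013,"tz":0,"ax":0,"ay":0,"az":4,"jaw":-1},{"tx":-0.0026,"ty":0.0013,"tz":0,"ax":0,"ay":0,"az":4,"jaw":-1},{"tx":-0.0026,"ty":0.0013,"tz":0,"ax":0,"ay":0,"az":4,"jaw":-1},{"tx":-0.0026,"ty":0.0013,"tz":0,"ax":0,"ay":0,"az":4,"jaw":-1},{"tx":-0.0026,"ty":0.0013,"tz":0,"ax":0,"ay":0,"az":4,"jaw":-1},{"tx":-0.0026,"ty":0.0013,"tz":0,"ax":0,"ay":0,"az":4,"jaw":-1},{"tx":-0.0026,"ty":0.0013,"tz":0,"ax":0,"ay":0,"az":4,"jaw":-1},{"tx":-0.0026,"ty":0.0013,"tz":0,"ax":0,"ay":0,"az":4,"jaw":-1}]'
python3 - <<'E'
from h import *
w=shot('wrist');b=shot('side')
cb=cv2.resize(b[0][130:280,150:300],(450,450),interpolation=cv2.INTER_CUBIC)[:420]
cv2.imwrite('pics/p6.png',np.hstack([w[0][:,110:460],cb])[:,:,::-1])
E
```

```text
time: 6.75
ee_pos: [0.5176, 0.1589, 0.0864]
tcp_rot: [180.0, -0.0, 172.1]
wrist_force: [-1.0, 0.5, 0.4]
opening: -0.0003
grasp_force: 0.4
```

View pics/p6.png

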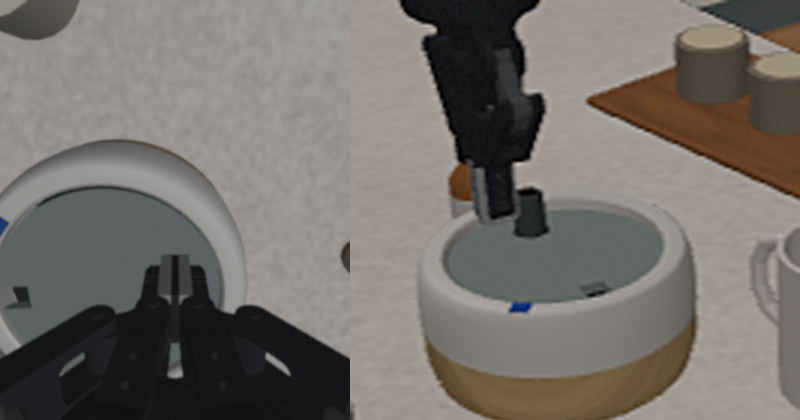

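The lid is turning. In the side crop the notch at (595,289) is nearing the blue mark at (520,307), with about 38° to go. I continue and slow down near the end.

```bash
python3 -m handwheel '[{"tx":-0.0026,"ty":0.0013,"tz":0,"ax":0,"ay":0,"az":4,"jaw":-1},{"tx":-0.0026,"ty":0.0013,"tz":0,"ax":0,"ay":0,"az":4,"jaw":-1},{"tx":-0.0026,"ty":0.0013,"tz":0,"ax":0,"ay":0,"az":4,"jaw":-1},{"tx":-0.0026,"ty":0.0013,"tz":0,"ax":0,"ay":0,"az":4,"jaw":-1},{"tx":-0.0026,"ty":0.0013,"tz":0,"ax":0,"ay":0,"az":4,"jaw":-1},{"tx":-0.0026,"ty":0.0013,"tz":0,"ax":0,"ay":0,"az":4,"jaw":-1},{"tx":-0.001,"ty":0.0005,"tz":0,"ax":0,"ay":0,"az":1.5,"jaw":-1},{"tx":-0.001,"ty":0.0005,"tz":0,"ax":0,"ay":0,"az":1.5,"jaw":-1},{"tx":-0.001,"ty":0.0005,"tz":0,"ax":0,"ay":0,"az":1.5,"jaw":-1},{"tx":0,"ty":0,"tz":0,"ax":0,"ay":0,"az":0,"jaw":-1}]'
cat >> h.py <<'E'
def dark(s,box):
    c,K,E=s; x0,y0,x1,y1=box; m=np.zeros(c.shape[:2],bool); m[y0:y1,x0:x1]=1
    d=((c.max(2)<60)&m).astype(np.uint8); k,l,st,ce=cv2.connectedComponentsWithStats(d)
    for i in range(1,k):
        if st[i,4]>4: print(st[i],ce[i].round(1),onplane(ce[i],K,E,.072).round(4),'notch ang',np.degrees(np.arctan2(*(onplane(ce[i],K,E,.072)-[.532,.121,0])[1::-1])).round(1))
E
python3 - <<'E'
from h import *
b=shot('side'); dark(b,(175,195,268,232)); cv2.imwrite('pics/s7.png',b[0][:,:,::-1])
c=b[0]; print(c[220:230:2,196:226:3].max(2))
E
```

```text
time: 8.1
ee_pos: [0.5381, 0.161, 0.0863]
tcp_rot: [180.0, 0.0, 143.6]
wrist_force: [-0.4, 0.9, -0.3]
opening: 0.0
grasp_force: 0.3
[203 195   9   4  35] [207.1 196.5] [0.5537 0.1966 0.072 ] notch ang 74.0
[215 195  12  13 128] [220.3 201. ] [0.5627 0.166  0.072 ] notch ang 55.7
[211 230   8   1   8] [214.5 230. ] [0.5028 0.0851 0.072 ] notch ang -129.1
[[105 105 105 105 104 103 103 103 104 104]
 [103 104 104 102 104 103 104 104 103 104]
 [104 102 104 102 102 104 103 104 105 106]
 [104 103 103 104 104 102 101  98  99 104]
 [ 98 102 102 104 104  87  85  85  99 102]]
```

```bash
python3 -m handwheel '[{"tx":-0.0007,"ty":0.0003,"tz":0,"ax":0,"ay":0,"az":1,"jaw":-1},{"tx":-0.0007,"ty":0.0003,"tz":0,"ax":0,"ay":0,"az":1,"jaw":-1},{"tx":-0.0007,"ty":0.0003,"tz":0,"ax":0,"ay":0,"az":1,"jaw":-1},{"tx":-0.0007,"ty":0.0003,"tz":0,"ax":0,"ay":0,"az":1,"jaw":-1},{"tx":-0.0007,"ty":0.0003,"tz":0,"ax":0,"ay":0,"az":1,"jaw":-1},{"tx":-0.0007,"ty":0.0003,"tz":0,"ax":0,"ay":0,"az":1,"jaw":-1},{"tx":-0.0007,"ty":0.0003,"tz":0,"ax":0,"ay":0,"az":1,"jaw":-1},{"tx":0,"ty":0,"tz":0,"ax":0,"ay":0,"az":0,"jaw":-1},{"tx":0,"ty":0,"tz":0,"ax":0,"ay":0,"az":0,"jaw":-1},{"tx":0,"ty":0,"tz":0,"ax":0,"ay":0,"az":0,"jaw":-1}]'
python3 - <<'E'
from h import *
b=shot('side'); dark(b,(175,195,268,232)); a=shot('scene')
L=cv2.resize(b[0][170:270,160:280],(400,333),interpolation=cv2.INTER_CUBIC);L2=cv2.resize(a[0][140:240,220:340],(400,333),interpolation=cv2.INTER_CUBIC)
cv2.imwrite('pics/p8.png',np.hstack([L,L2])[:,:,::-1])
E
```

```text
time: 9.4
ee_pos: [0.5432, 0.1595, 0.0863]
tcp_rot: [180.0, 0.0, 136.6]
wrist_force: [-0.0, 0.7, 0.2]
opening: 0.0004
grasp_force: 0.0
[205 195   9   4  27] [209.6 196.1] [0.5578 0.195  0.072 ] notch ang 70.8
[217 195  13  13 130] [223. 201.] [0.5664 0.1628 0.072 ] notch ang 50.5
```

```bash
python3 -m handwheel '[{"tx":-0.0007,"ty":0.0003,"tz":0,"ax":0,"ay":0,"az":1,"jaw":-1},{"tx":-0.0007,"ty":0.0003,"tz":0,"ax":0,"ay":0,"az":1,"jaw":-1},{"tx":-0.0007,"ty":0.0003,"tz":0,"ax":0,"ay":0,"az":1,"jaw":-1},{"tx":-0.0007,"ty":0.0003,"tz":0,"ax":0,"ay":0,"az":1,"jaw":-1},{"tx":-0.0007,"ty":0.0003,"tz":0,"ax":0,"ay":0,"az":1,"jaw":-1},{"tx":0,"ty":0,"tz":0,"ax":0,"ay":0,"az":0,"jaw":-1},{"tx":0,"ty":0,"tz":0,"ax":0,"ay":0,"az":0,"jaw":-1},{"tx":0,"ty":0,"tz":0,"ax":0,"ay":0,"az":0,"jaw":-1},{"tx":0,"ty":0,"tz":0,"ax":0,"ay":0,"az":0,"jaw":-1},{"tx":0,"ty":0,"tz":0,"ax":0,"ay":0,"az":0,"jaw":-1}]'
python3 - <<'E'
from h import *
b=shot('side'); dark(b,(175,195,268,232)); a=shot('scene')
L=cv2.resize(b[0][170:270,160:280],(400,333),interpolation=cv2.INTER_CUBIC);L2=cv2.resize(a[0][140:240,220:340],(400,333),interpolation=cv2.INTER_CUBIC)
cv2.imwrite('pics/p9.png',np.hstack([L,L2])[:,:,::-1])
E
```

```text
time: 10.75
ee_pos: [0.5467, 0.158, 0.0863]
tcp_rot: [-180.0, 0.0, 131.6]
wrist_force: [-0.6, 1.2, 0.2]
opening: 0.0002
grasp_force: 0.4
[207 195   9   3  26] [211.2 196. ] [0.5604 0.1936 0.072 ] notch ang 68.7
[219 195  13  13 130] [225.1 201.1] [0.5691 0.1603 0.072 ] notch ang 46.7
```

View pics/p9.png

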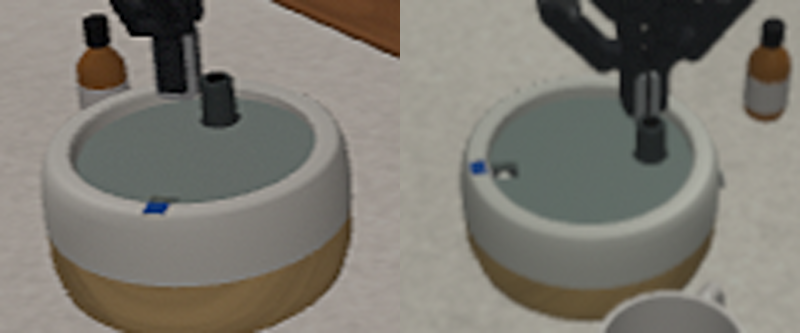

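The scene crop (right) shows the white pin at (503,173) inside the dark notch. I print the pixels there to see how it is centred.

```bash
python3 - <<'E'
from h import *
a=shot('scene');c=a[0]
print(c[184:200,238:264].max(2))
K,E=a[1],a[2]
# expected: pin top and notch outline if keyed at pin angle, level
C=np.array([.532,.121]);
for ang in (-134,-136,-138):
    u=np.array([np.cos(np.radians(ang)),np.sin(np.radians(ang))]);v=np.array([-u[1],u[0]])
    print(ang,'pin',proj([*(C+.052*u),.0715],K,E).round(1),'notch inner/mid+7/mid-7',[proj([*(C+r*u+s*v),.0735],K,E).round(1).tolist() for r,s in((.044,0),(.052,.007),(.052,-.007),(.06,0))])
for z in(.0735,.0775):print(z,proj([*(C+.0),z],K,E).round(1))
E
```

```text
[[157 140 132 151 154 155 155 145 116  98 105 106 106 106 106 106 106 106
  106 107 107 106 106 107 106 106]
 [146 123 134 153 154 155 155 141 108 100 107 106 106 106 106 106 106 106
  107 107 107 107 107 106 107 107]
 [142 113 136 154 154 155 154 137 104 102 106 106 107 106 106 106 106 105
  107 106 106 107 107 107 107 106]
 [142 113 135 153 149 140 139 131 106 103 106 106 107 106 106 106 106 106
  106 107 107 107 107 107 107 106]
 [133 106 128 138 128 117 124 122 109 100 100 100  98  96  94  95  97 103
  107 107 107 107 107 106 107 107]
 [124 105 119 125 118 119 120 121 116  90  84  84  82  77  74  74  81  97
  106 107 107 106 107 108 106 107]
 [123 103 114 121 118 119 119 123 119  89  67  69  67  66  66  64  71  93
  106 107 106 107 107 107 106 106]
 [117  99 110 119 115 116 122 125 123 103  58  68  95 108  82  50  56  86
  107 107 106 106 107 106 107 106]
 [109  97 115 122 125 125 134 138 137 113  71  97 138 154 123  76  60  86
  107 107 108 107 106 107 107 107]
 [108  96 109 131 148 154 155 156 151 126  98 114 135 140 126 101  89  97
  107 108 106 106 106 107 107 106]
 [108  94 
[... 320 characters left out ...]
14  91  96 102 111 128 145 152 155 156 155 145 124 108 106 107 108 107
  107 107 107 107 107 107 107 106]
 [121  91  96 100 105 115 134 149 153 155 155 155 146 124 109 106 107 107
  107 107 106 107 107 107 107 107]
 [128  90  94  98 103 109 121 137 149 153 154 156 155 146 125 109 107 106
  107 106 107 106 108 107 106 107]]
-134 pin [250.3 192.2] notch inner/mid+7/mid-7 [[254.3, 190.7], [251.1, 193.8], [249.5, 189.1], [246.3, 192.2]]
-136 pin [250.2 191.6] notch inner/mid+7/mid-7 [[254.1, 190.2], [250.8, 193.2], [249.4, 188.5], [246.1, 191.5]]
-138 pin [250. 191.] notch inner/mid+7/mid-7 [[254.0, 189.7], [250.5, 192.6], [249.4, 187.9], [245.9, 190.8]]
0.0735 [276.  186.7]
0.0775 [276.  185.2]
```

The pin sits within about 1.5 mm of the notch's middle. A further nudge tells whether the pin now stops the lid.

```bash
python3 -m handwheel '[{"tx":-0.0007,"ty":0.0003,"tz":0,"ax":0,"ay":0,"az":1,"jaw":-1},{"tx":-0.0007,"ty":0.0003,"tz":0,"ax":0,"ay":0,"az":1,"jaw":-1},{"tx":0,"ty":0,"tz":0,"ax":0,"ay":0,"az":0,"jaw":-1},{"tx":0,"ty":0,"tz":0,"ax":0,"ay":0,"az":0,"jaw":-1},{"tx":0,"ty":0,"tz":0,"ax":0,"ay":0,"az":0,"jaw":-1},{"tx":0,"ty":0,"tz":0,"ax":0,"ay":0,"az":0,"jaw":-1},{"tx":0,"ty":0,"tz":0,"ax":0,"ay":0,"az":0,"jaw":-1},{"tx":0,"ty":0,"tz":0,"ax":0,"ay":0,"az":0,"jaw":-1},{"tx":0,"ty":0,"tz":0,"ax":0,"ay":0,"az":0,"jaw":-1},{"tx":0,"ty":0,"tz":0,"ax":0,"ay":0,"az":0,"jaw":-1}]'
python3 - <<'E'
from h import *
b=shot('side'); dark(b,(175,195,268,232)); a=shot('scene')
print(a[0][187:195,245:258].max(2))
E
```

```text
time: 12.15
ee_pos: [0.5474, 0.1581, 0.0862]
tcp_rot: [-180.0, -0.1, 129.6]
wrist_force: [-4.9, 4.9, 1.2]
opening: -0.0001
grasp_force: 3.3
[208 195   8   3  24] [211.5 196. ] [0.5608 0.1931 0.072 ] notch ang 68.3
[220 195  12  13 130] [225.3 201.1] [0.5694 0.16   0.072 ] notch ang 46.3
[[131 106 104 106 106 106 106 107 105 103 107 107 106]
 [122 107  97 100  99  97  97  94  93  94 105 106 107]
 [122 114  87  85  82  79  77  74  74  82 100 108 107]
 [124 119  89  68  69  65  67  66  63  72  92 107 107]
 [126 123 103  57  69  95 108  81  50  53  85 107 107]
 [138 137 114  71  98 138 152 119  76  58  85 107 106]
 [157 152 127  98 115 135 138 123 103  88  96 107 107]
 [156 156 143 117 107 106 107 106 106 107 107 106 107]]
```

The force rose to 7 N and the lid no longer turns, so it is keyed. I back off, lift, then turn the tool a quarter turn over the middle.

```bash
python3 -m handwheel '[{"tx":0.004,"ty":0,"tz":0,"ax":0,"ay":0,"az":0,"jaw":-1},{"tx":0.004,"ty":0,"tz":0,"ax":0,"ay":0,"az":0,"jaw":-1},{"tx":0.004,"ty":0,"tz":0,"ax":0,"ay":0,"az":0,"jaw":-1},{"tx":0,"ty":0,"tz":-0.01,"ax":0,"ay":0,"az":0,"jaw":-1},{"tx":0,"ty":0,"tz":-0.012,"ax":0,"ay":0,"az":0,"jaw":-1},{"tx":0,"ty":0,"tz":-0.012,"ax":0,"ay":0,"az":0,"jaw":-1},{"tx":0,"ty":0,"tz":-0.012,"ax":0,"ay":0,"az":0,"jaw":-1},{"tx":0,"ty":0,"tz":-0.012,"ax":0,"ay":0,"az":0,"jaw":-1},{"tx":0,"ty":0,"tz":-0.012,"ax":0,"ay":0,"az":0,"jaw":-1},{"tx":0,"ty":0,"tz":0,"ax":0,"ay":0,"az":0,"jaw":-1}]'
python3 -m handwheel '[{"tx":0,"ty":0,"tz":-0.002,"ax":0,"ay":0,"az":-9,"jaw":-1},{"tx":0,"ty":0,"tz":-0.002,"ax":0,"ay":0,"az":-9,"jaw":-1},{"tx":0,"ty":0,"tz":-0.002,"ax":0,"ay":0,"az":-9,"jaw":-1},{"tx":0,"ty":0,"tz":-0.002,"ax":0,"ay":0,"az":-9,"jaw":-1},{"tx":0,"ty":0,"tz":-0.002,"ax":0,"ay":0,"az":-9,"jaw":-1},{"tx":0,"ty":0,"tz":-0.002,"ax":0,"ay":0,"az":-9,"jaw":-1},{"tx":0,"ty":0,"tz":-0.002,"ax":0,"ay":0,"az":-9,"jaw":-1},{"tx":0,"ty":0,"tz":-0.002,"ax":0,"ay":0,"az":-9,"jaw":-1},{"tx":0,"ty":0,"tz":-0.002,"ax":0,"ay":0,"az":-9,"jaw":-1},{"tx":0,"ty":0,"tz":0,"ax":0,"ay":0,"az":-9,"jaw":-1}]'
python3 - <<'E'
from h import *
a=shot('scene');b=shot('side');w=shot('wrist')
meas(a);meas(w);cv2.imwrite('pics/w12.png',w[0][:,:,::-1])
o=telemetry.get_obs();x=R.from_euler('xyz',o['tcp_rot'],degrees=True).as_matrix()
print(o['ee_pos'],x.T@(np.array([.533,.120,.085])-o['ee_pos']))
E
```

```text
time: 13.5
ee_pos: [0.5409, 0.1668, 0.1575]
tcp_rot: [179.9, 0.0, 129.6]
wrist_force: [-0.3, 0.3, -0.4]
opening: -0.0001
grasp_force: 0.0
time: 14.75
ee_pos: [0.5403, 0.1666, 0.1739]
tcp_rot: [180.0, -0.0, -140.1]
wrist_force: [-1.3, -0.1, -0.4]
opening: -0.0001
grasp_force: 0.0
blue (np.float64(242.875), np.float64(189.875), 8) [0.4852 0.0744 0.08  ] lid ((276.7294006347656, 187.7429962158203), (36.893577575683594, 59.470314025878906), 88.62088775634766) [0.5345 0.1195 0.073 ] r 0.05854911809474014
dark [290 175  10  14 107] [294.5 181.7] [0.5565 0.152  0.074 ] [0.569  0.1282 0.0975]
pin ang -137.51895734281175 dist 0.06684294942143373
blue (np.float64(nan), np.float64(nan), 0) [nan nan nan] lid ((245.48712158203125, 159.211181640625), (151.56698608398438, 156.39077758789062), 58.65485382080078) [0.5301 0.1188 0.073 ] r 0.05845929475907733
dark [233  83  18  18 136] [244.2  94.1] [0.4941 0.0901 0.074 ] [0.4927 0.0925 0.0975]
dark [232 196  26  32 634] [244.3 211.5] [0.5631 0.1432 0.074 ] [0.5549 0.1404 0.0975]
pin ang nan dist nan
[0.54025619 0.16659416 0.17383798] [ 0.03514455 -0.03139891  0.08885282]h.py:19: RuntimeWarning: Mean of empty slice.
  cx=lambda m:(np.nonzero(m)[1].mean(),np.nonzero(m)[0].mean(),int(m.sum()))
  ret = ret.dtype.type(ret / rcount)
```

```bash
python3 -m handwheel '[{"tx":0.007,"ty":-0.0063,"tz":0,"ax":0,"ay":0,"az":0,"jaw":-1},{"tx":0.007,"ty":-0.0063,"tz":0,"ax":0,"ay":0,"az":0,"jaw":-1},{"tx":0.007,"ty":-0.0063,"tz":0,"ax":0,"ay":0,"az":0,"jaw":-1},{"tx":0.007,"ty":-0.0063,"tz":0,"ax":0,"ay":0,"az":0,"jaw":-1},{"tx":0.007,"ty":-0.0063,"tz":0,"ax":0,"ay":0,"az":0,"jaw":-1},{"tx":0,"ty":0,"tz":0.018,"ax":0,"ay":0,"az":0,"jaw":-1},{"tx":0,"ty":0,"tz":0.018,"ax":0,"ay":0,"az":0,"jaw":-1},{"tx":0,"ty":0,"tz":0.018,"ax":0,"ay":0,"az":0,"jaw":-1},{"tx":0,"ty":0,"tz":0.018,"ax":0,"ay":0,"az":0,"jaw":-1},{"tx":0,"ty":0,"tz":0.018,"ax":0,"ay":0,"az":0,"jaw":-1}]'
python3 -m handwheel '[{"tx":0,"ty":0,"tz":0.002,"ax":0,"ay":0,"az":0,"jaw":-1},{"tx":0,"ty":0,"tz":0.002,"ax":0,"ay":0,"az":0,"jaw":-1},{"tx":0,"ty":0,"tz":0.002,"ax":0,"ay":0,"az":0,"jaw":-1},{"tx":0,"ty":0,"tz":0.002,"ax":0,"ay":0,"az":0,"jaw":-1},{"tx":0,"ty":0,"tz":0.001,"ax":0,"ay":0,"az":0,"jaw":-1},{"tx":0,"ty":0,"tz":0.001,"ax":0,"ay":0,"az":0,"jaw":-1},{"tx":0,"ty":0,"tz":0.001,"ax":0,"ay":0,"az":0,"jaw":-1},{"tx":0,"ty":0,"tz":0,"ax":0,"ay":0,"az":0,"jaw":-1},{"tx":0,"ty":0,"tz":0,"ax":0,"ay":0,"az":0,"jaw":-1},{"tx":0,"ty":0,"tz":0,"ax":0,"ay":0,"az":0,"jaw":-1}]'
```

```text
time: 16.15
ee_pos: [0.5333, 0.1202, 0.0828]
tcp_rot: [180.0, -0.0, -140.4]
wrist_force: [-0.0, 0.5, -0.4]
opening: -0.0
grasp_force: 0.0
time: 17.4
ee_pos: [0.5335, 0.1201, 0.0733]
tcp_rot: [-180.0, 0.0, -140.4]
wrist_force: [0.2, 0.5, -0.4]
opening: -0.0001
grasp_force: 0.1
```

Just at the lid's top. Now I press slowly.

```bash
python3 -m handwheel '[{"tx":0,"ty":0,"tz":0.0006,"ax":0,"ay":0,"az":0,"jaw":-1},{"tx":0,"ty":0,"tz":0.0006,"ax":0,"ay":0,"az":0,"jaw":-1},{"tx":0,"ty":0,"tz":0.0006,"ax":0,"ay":0,"az":0,"jaw":-1},{"tx":0,"ty":0,"tz":0.0006,"ax":0,"ay":0,"az":0,"jaw":-1},{"tx":0,"ty":0,"tz":0.0006,"ax":0,"ay":0,"az":0,"jaw":-1},{"tx":0,"ty":0,"tz":0.0006,"ax":0,"ay":0,"az":0,"jaw":-1},{"tx":0,"ty":0,"tz":0.0006,"ax":0,"ay":0,"az":0,"jaw":-1},{"tx":0,"ty":0,"tz":0,"ax":0,"ay":0,"az":0,"jaw":-1},{"tx":0,"ty":0,"tz":0,"ax":0,"ay":0,"az":0,"jaw":-1},{"tx":0,"ty":0,"tz":0,"ax":0,"ay":0,"az":0,"jaw":-1}]'
```

```text
time: 18.65
ee_pos: [0.5339, 0.1202, 0.0704]
tcp_rot: [-180.0, 0.1, -140.4]
wrist_force: [-2.3, -1.1, 11.0]
opening: 0.0002
grasp_force: 5.7
```

```bash
python3 -m handwheel '[{"tx":0,"ty":0,"tz":0.0006,"ax":0,"ay":0,"az":0,"jaw":-1},{"tx":0,"ty":0,"tz":0.0006,"ax":0,"ay":0,"az":0,"jaw":-1},{"tx":0,"ty":0,"tz":0.0006,"ax":0,"ay":0,"az":0,"jaw":-1},{"tx":0,"ty":0,"tz":0.0006,"ax":0,"ay":0,"az":0,"jaw":-1},{"tx":0,"ty":0,"tz":0,"ax":0,"ay":0,"az":0,"jaw":-1},{"tx":0,"ty":0,"tz":0,"ax":0,"ay":0,"az":0,"jaw":-1},{"tx":0,"ty":0,"tz":0,"ax":0,"ay":0,"az":0,"jaw":-1},{"tx":0,"ty":0,"tz":0,"ax":0,"ay":0,"az":0,"jaw":-1},{"tx":0,"ty":0,"tz":0,"ax":0,"ay":0,"az":0,"jaw":-1},{"tx":0,"ty":0,"tz":0,"ax":0,"ay":0,"az":0,"jaw":-1}]'
```

```text
time: 19.9
ee_pos: [0.5338, 0.1202, 0.068]
tcp_rot: [-180.0, 0.1, -140.4]
wrist_force: [-4.7, -0.6, 12.4]
opening: 0.0005
grasp_force: 6.5
```

```bash
python3 -m handwheel '[{"tx":0,"ty":0,"tz":0.0005,"ax":0,"ay":0,"az":0,"jaw":-1},{"tx":0,"ty":0,"tz":0.0005,"ax":0,"ay":0,"az":0,"jaw":-1},{"tx":0,"ty":0,"tz":0,"ax":0,"ay":0,"az":0,"jaw":-1},{"tx":0,"ty":0,"tz":0,"ax":0,"ay":0,"az":0,"jaw":-1},{"tx":0,"ty":0,"tz":0,"ax":0,"ay":0,"az":0,"jaw":-1},{"tx":0,"ty":0,"tz":0,"ax":0,"ay":0,"az":0,"jaw":-1},{"tx":0,"ty":0,"tz":0,"ax":0,"ay":0,"az":0,"jaw":-1},{"tx":0,"ty":0,"tz":0,"ax":0,"ay":0,"az":0,"jaw":-1},{"tx":0,"ty":0,"tz":0,"ax":0,"ay":0,"az":0,"jaw":-1},{"tx":0,"ty":0,"tz":0,"ax":0,"ay":0,"az":0,"jaw":-1}]'
```

```text
time: 21.15
ee_pos: [0.5338, 0.1202, 0.068]
tcp_rot: [-180.0, 0.1, -140.4]
wrist_force: [-7.2, -1.0, 20.0]
opening: -0.0003
grasp_force: 10.1
```

It stopped hard at 68 mm, which is fully home. I retreat straight up and look.

```bash
python3 -m handwheel '[{"tx":0,"ty":0,"tz":-0.002,"ax":0,"ay":0,"az":0,"jaw":-1},{"tx":0,"ty":0,"tz":-0.005,"ax":0,"ay":0,"az":0,"jaw":-1},{"tx":0,"ty":0,"tz":-0.015,"ax":0,"ay":0,"az":0,"jaw":-1},{"tx":0,"ty":0,"tz":-0.02,"ax":0,"ay":0,"az":0,"jaw":-1},{"tx":0,"ty":0,"tz":-0.02,"ax":0,"ay":0,"az":0,"jaw":-1},{"tx":0,"ty":0,"tz":-0.02,"ax":0,"ay":0,"az":0,"jaw":-1},{"tx":0,"ty":0,"tz":-0.02,"ax":0,"ay":0,"az":0,"jaw":-1},{"tx":0,"ty":0,"tz":-0.02,"ax":0,"ay":0,"az":0,"jaw":-1},{"tx":0,"ty":0,"tz":-0.01,"ax":0,"ay":0,"az":0,"jaw":-1},{"tx":0,"ty":0,"tz":0,"ax":0,"ay":0,"az":0,"jaw":-1}]'
python3 - <<'E'
from h import *
a=shot('scene');b=shot('side')
L=cv2.resize(b[0][170:270,160:280],(400,333),interpolation=cv2.INTER_CUBIC);L2=cv2.resize(a[0][140:240,220:340],(400,333),interpolation=cv2.INTER_CUBIC)
cv2.imwrite('pics/p13.png',np.hstack([L,L2])[:,:,::-1])
for s,n in((a,'a'),(b,'b')):
    o=np.load(n+'.npz')['c'].astype(int); d=np.abs(o-s[0]).max(2)>40
    l=cv2.connectedComponentsWithStats(d.astype(np.uint8));print(n,[x.tolist() for x in l[2][1:] if x[4]>15])
E
```

```text
time: 22.4
ee_pos: [0.5338, 0.1201, 0.1984]
tcp_rot: [-180.0, 0.1, -140.4]
wrist_force: [0.4, 0.7, -0.4]
opening: -0.0002
grasp_force: 0.0
a [[247, 0, 6, 10, 27], [261, 0, 8, 10, 59], [274, 0, 6, 10, 27], [229, 2, 9, 9, 40], [251, 7, 55, 130, 3531], [266, 16, 12, 2, 16], [0, 20, 34, 37, 330], [70, 20, 12, 9, 67], [262, 20, 17, 15, 172], [36, 39, 52, 17, 307], [65, 58, 50, 58, 1674], [6, 94, 70, 59, 2194], [0, 109, 3, 12, 18], [0, 127, 28, 28, 251], [263, 165, 9, 14, 112], [290, 177, 10, 14, 120], [287, 201, 6, 5, 18]]
b [[166, 0, 84, 147, 7233], [220, 194, 12, 17, 160], [190, 201, 12, 18, 186]]
```

View pics/p13.png

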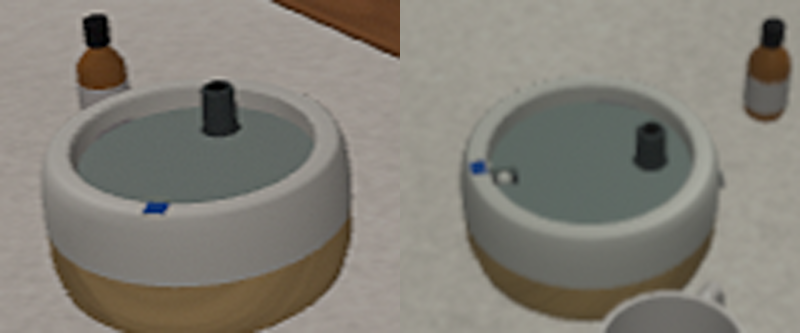

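The lid sits deep and level, with the pin standing in the notch at (503,177) beside the blue mark. The bottle, candle and mug are unmoved in both fixed views.

```bash
python3 -c "
from workcell import workorder; print(workorder.job_done())"
```

```text
the job is handed in; nothing more can be done
None
```

The lid was pushed round until its notch dropped over the pin, then pressed down until it stopped with its top 68 mm above the desk. The bottle, candle and mug are unmoved in the camera views, and the job was handed in at about 22.5 s.

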